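# Set and lock the router lift's depth dial, and set its speed wheel

### The arm

A 6-joint arm with a two-finger parallel gripper is mounted at the origin on a cart in front of the work surface, level with it; the furniture and walls round the work are solid. World frame = base frame: x ahead of the robot, y to its left, z up, the work surface at z = 0. Lengths are in m, angles in degrees, forces in N, time in s.
With the tool pointing down it reaches from about 0.25 to 0.725 m from the base axis. Payload 9.7 kg.
Tool frame: the origin (TCP) lies midway between the tips of the shut fingers; the grasp point (between the pads) lies 19 mm behind it; z points along the fingers, y is the line along which they close (so a half turn about z gives the same grasp; the last joint's range is limited). The gripper opens to 85 mm and grips with 20 to 120 N. Pads are 22 mm wide; open, the fingers measure 114 mm over their backs; the gripper's body (76 mm by 85 mm) begins 54 mm behind the grasp point. The pads swing forward as they close: fully open they stand 13 mm farther back than shut.
Start: joints at [72.021, 4.979, 10.078, 95.1, 0, 90], TCP at [0.17, 0.523, 0.203] pointing down, gripper open.
Joint ranges: [-179.16, 179.16], [-48.56, 103.87], [-65.8, 70.77], [-126.05, 130.52], [-82.76, 87.17], [-180, 180]. Speed limits (degrees/s): [127.2, 127.2, 147.25, 180, 180, 180].

### API

Orientations are given as [roll, pitch, yaw] about the fixed x, y, z axes, in that order (R = Rz(yaw) Ry(pitch) Rx(roll)).
In Python, from workcell import bot gives the robot as it stands.
- The arm moves only by the shell command python3 -m crank 'ROWS' [FORCE]. ROWS is JSON, a list of rows, each an object with "gripper": the finger opening in mm, from 0 to 85.4; "travel": the shift along the tool's x, y, z in mm, a list of three; "twist": the turn, a rotation vector about the tool's x, y, z in rad, a list of three. In form: [{"gripper": gripper, "travel": [tx, ty, tz], "twist": [rx, ry, rz]}, ...]. A call has 1 to 12 rows; each row shifts and turns the commanded pose from where the row before left it, along the tool's axes as they then stand; what a row does not reach is not made up. A row lasts 1/8 s, in which the tool goes at most 62.5 mm and 10.7 degrees, less where a joint would pass 70% of its speed; a pose out of reach is approached as far as the arm can. A call is refused whole if a number of a shift passes 62.5 or a number of a turn 0.188, either way. A call with a gripper value outside its range is refused whole. The fingers move at their own pace and stop on an object; FORCE is the grip in N (left out, the last holds). Time passes only in rows, so rows that do not move let the fingers close. It gives the time, the measured TCP pose, the force, the opening and the grip force at its end, in the units of the state.
- bot.get_obs(): the state, without advancing time (a new reading comes with each control period).
- bot.camera(name): name is "side" or "top"; returns the picture (480x640x3 uint8, red, green, blue); there is no depth.
- bot.calibration(name): a dict with "vfov" (degrees; the focal length in pixels is half the picture's height over the tangent of half this angle, whatever the lens; pixels are square), "cx", "cy" (the principal point, pixels), "k1" (the pictures are not rectified: a ray, as slopes to the right and down, at radius r is drawn at 1 + k1 r^2 times it, then the intrinsics apply), "camera_from_world" (4x4, takes a point from world to camera coordinates). Camera axes: x right, y down, z forward; pixel columns grow to the right and rows downward; lengths in m; the calibration is good to about 2 mm. A picture is of the moment at which its call begins. calibration takes no time and is no camera call.
- bot.job_done(): hands the job in; it is judged then, once.
The state is a dict: "time": time; "q": joint angles; "qd": joint speeds; "joint_efforts": joint torques, N m; "ee_pos": TCP position; "tcp_rot": TCP orientation; "wrist_force": force on the tool from outside, world axes, zero at the start; "torque": the same for the moment, N m; "opening": finger opening in m; "grasp_force": force on a finger pad.
Only numpy, scipy, OpenCV 4.12 (cv2) and the standard library are available. Lean on these libraries where they do the work, as an engineer would, in place of code of your own. Each camera call takes 0.05 s, during which the arm holds its last target. There are 200 camera calls.

### The job

Set the router lift up for the next cut: turn the black depth dial clockwise until its white line points at the red marker, then turn the separate brass lock ring on top of it clockwise as far as it goes, so that it is tight, with the dial still on the marker. Also roll the ridged grey speed wheel in its slot until its white ridge stands level with the yellow bars beside the slot; do this whenever it suits. Leave the glue bottle, the spray can and the screw box standing where they are.

Things in the scene. Friction and masses are not known exactly. Their poses are not given: they have to be found in the camera images.
- lift: Router lift: fixed blue-green wedge housing 185 x 210 mm on a base plate 200 x 225 mm, with an aluminium control panel 142 x 206 mm sloping 30 deg from level and facing the front right. Dark motor column (diameter 66 mm, top at 196 mm) 47 mm behind the origin; flat top there at 102 mm. Origin: centre of underside, on the bench; x to the back, y left as seen from its front, z up.
- panel_centre (a point): Centre of the sloped panel's surface, 67 mm above the bench. Axes are the lift's; in them the panel's outward normal is (-sin 30deg, 0, cos 30deg), upslope is (cos 30deg, 0, sin 30deg). The dial's axis passes 35 mm to the left (+y) of this point, the speed wheel's middle plane 58 mm to the right (-y).
- dial_grip (a point): Depth dial, on its axis, half-way up its round fluted black grip: 60 mm diameter, 21 mm long, 6.5 to 27.5 mm above the panel; under it a thin black skirt of 86 mm diameter, top 6.5 mm above the panel. z = outward along the axis (panel normal), x = radially toward the white line; axes turn with the dial. Resists with 0.06 Nm, stays where left.
- dial_line (a point): Point on the skirt's rim in the direction of the dial's white line, 43 mm from the axis (the line runs over the grip's upper face, down its side and across the skirt). Axes as dial_grip.
- mark_tip (a point): Inner end of the red marker, a red block 14 x 7 x 6 mm on the black scale disc round the dial, 46 to 60 mm from the dial's axis. z = panel normal, x = radially outward from the dial's axis through the marker. It stays put and offers no contact.
- depth_mark (a joint): Angle of the red marker round the dial's axis, rad, clockwise as seen from outside, 0 = upslope; same scale as depth_dial.
- depth_dial (a joint): Angle of the dial's white line, rad, clockwise as seen from outside, 0 = upslope; range 0 to 3.4. It starts at a lower value than depth_mark; the setting is reached when the two are equal.
- ring_grip (a point): Lock ring, on the axis, half-way up: round, brass, 40 mm diameter, 26 mm long, coaxial with the dial and outboard of it, 28.5 to 54.5 mm above the panel (spindle end 6 mm higher). One red lug 8 mm wide sticks out to 28.5 mm from the axis, 32 to 47 mm above the panel. z = outward, x = toward the lug; axes turn with the ring. Resists with 0.08 Nm; turns separately from the dial.
- lock_ring (a joint): Angle of the lock ring's lug, rad, clockwise as seen from outside, 0 = lug upslope; range 0 to 2.0. It tightens clockwise; 2.0 is the hard stop, fully tight. It starts loose.
- wheel_axle (a point): Centre of the speed wheel: ridged grey thumbwheel, 14 mm wide, radius 40 mm over its 18 ridges (5 mm wide, 3 mm high, evenly spaced). Centre 26 mm below the panel surface, so the wheel stands 14 mm out of its slot, which is 70 mm long up and down the slope. Axle along y; z = radially toward the white ridge; axes turn with the wheel.
- speed_wheel (a joint): Speed wheel angle, rad; 0 = its white ridge is outermost, level with the two yellow bars beside the slot; negative = ridge lower on the slope, away from the motor. Range -1.3 to 1.3. Resists with 0.03 Nm, stays where left. It starts negative: push the rim upslope.
- glue_bottle_centre (a point): Cream glue bottle with a red nozzle, standing close beside the lift; 62 mm in diameter, 188 mm tall; its centre half-way up. z = up along the bottle. Loose.
- spray_can_centre (a point): Black and red spray can standing close beside the lift; 53 mm in diameter, 162 mm tall; its centre half-way up. z = up along the can. Loose.
- screw_box_centre (a point): White and brown card box of screws, 57 x 87 x 50 mm (x, y, z), on the bench in front of the panel; its centre half-way up. Loose.

How it is judged (in metres and radians):
On the way, in this order (a step that is already met when the one before it is completed fails the run):
1. the dial's white line is on the red marker (within 0.12 rad) while the lock ring is still loose (angle between the x axis of dial_line and the x axis of mark_tip, either way round below 0.12 rad and value of joint lock_ring below 1.6 rad), for 0.2 s.
2. the lock ring is tight (turned to within 0.1 rad of its stop) with the dial still on the marker (angle between the x axis of dial_line and the x axis of mark_tip, either way round below 0.12 rad and value of joint lock_ring above 1.9 rad), for 0.2 s.
At the end, for the whole second after the job is handed in: The dial's white line is within 0.12 rad (7 degrees) of the red marker, the lock ring is at 1.9 rad or more (stop at 2.0), the speed wheel's white ridge is within 0.18 rad (10 degrees, 7 mm at the rim) of the yellow bars, and all three are at rest (all of step 2 and value of joint speed_wheel between -0.18 and 0.18 rad and velocity of joint depth_dial between -0.05 and 0.05 rad/s and velocity of joint lock_ring between -0.05 and 0.05 rad/s and velocity of joint speed_wheel between -0.05 and 0.05 rad/s); the robot touches nothing.
It fails at once if the glue bottle is shifted by more than 30 mm or tipped (distance of glue_bottle_centre from where it was at the start of the episode above 0.03 m or angle between glue_bottle_centre's own z axis and vertical above 0.4 rad).
It fails at once if the spray can is shifted by more than 30 mm or tipped (distance of spray_can_centre from where it was at the start of the episode above 0.03 m or angle between spray_can_centre's own z axis and vertical above 0.4 rad).
It fails at once if the screw box is shifted by more than 30 mm or tipped (distance of screw_box_centre from where it was at the start of the episode above 0.03 m or angle between screw_box_centre's own z axis and vertical above 0.4 rad).
It also fails if it takes over 61 s, if anything falls off the work surface, if the arm or the gripper's body presses on something with over 40 N, if the wrist force passes 120 N, or if a joint passes its speed limit or range.

## Working session

There is one attempt and no reset: what is moved stays moved. The work goes in short steps, Python scripts to look and compute and a shell command to move; the robot and the scene stay as the last step left them, time stands still between calls to the robot, and variables do not carry over. Pictures are saved under pics/ and viewed, at most 12 in all, crops included, and the job is handed in when it is done.

```bash
mkdir -p pics; python3 - <<'E'
from workcell import bot
import cv2
for n in("side","top"):
    cv2.imwrite(f"pics/{n}0.png",bot.camera(n)[:,:,::-1]); c=bot.calibration(n); print(n,c)
print(bot.get_obs())
E
```

```text
side {'vfov': 44.388900020243724, 'cx': 313.9638346429066, 'cy': 235.9291566558076, 'k1': -0.19577431576476684, 'camera_from_world': array([[-9.99429938e-01,  3.37607628e-02, -1.03151376e-04,
         5.49663158e-01],
       [ 1.77893456e-02,  5.24021606e-01, -8.51519169e-01,
         1.82533747e-01],
       [-2.86938832e-02, -8.51035585e-01, -5.24323463e-01,
         1.02308386e+00],
       [ 0.00000000e+00,  0.00000000e+00,  0.00000000e+00,
         1.00000000e+00]])}
top {'vfov': 48.77646957515107, 'cx': 321.0099141504684, 'cy': 238.18392093764297, 'k1': -0.0925090406060861, 'camera_from_world': array([[-0.02969297, -0.99952902, -0.00774968, -0.16482179],
       [-0.99436747,  0.03032703, -0.10155591,  0.5610684 ],
       [ 0.10174311,  0.00469053, -0.99479965,  0.9591867 ],
       [ 0.        ,  0.        ,  0.        ,  1.        ]])}
{'time': 0.1, 'q': array([ 7.20207774e+01,  5.00747740e+00,  1.00390499e+01,  9.51000753e+01,
       -1.11144411e-03,  8.99995532e+01]), 'qd': array([ 0.0400932 , -0.01203435,  0.06574915,  0.02905428, -0.0429737 ,
        0.03643578]), 'joint_efforts': array([ 4.90242455e-04, -5.21560836e+01,  4.65654159e+01,  1.61118078e-02,
       -3.21384967e-06,  7.05549859e-07]), 'ee_pos': array([0.16970025, 0.52290913, 0.20245901]), 'tcp_rot': array([-1.79931497e+02,  1.11090908e-03,  1.62021226e+02]), 'wrist_force': array([-0.31162209, -0.52746949, -0.34897458]), 'torque': array([ 0.01092199,  0.04806321, -0.02366325]), 'grasp_force': 0.0, 'opening': 0.0854905341534654}
```

View pics/side0.png

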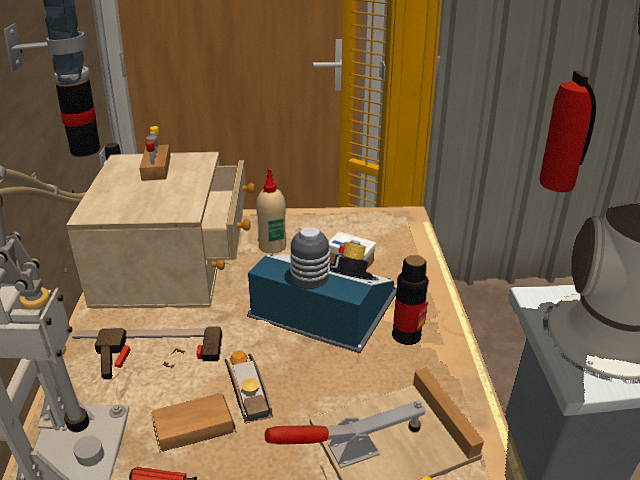

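View pics/top0.png

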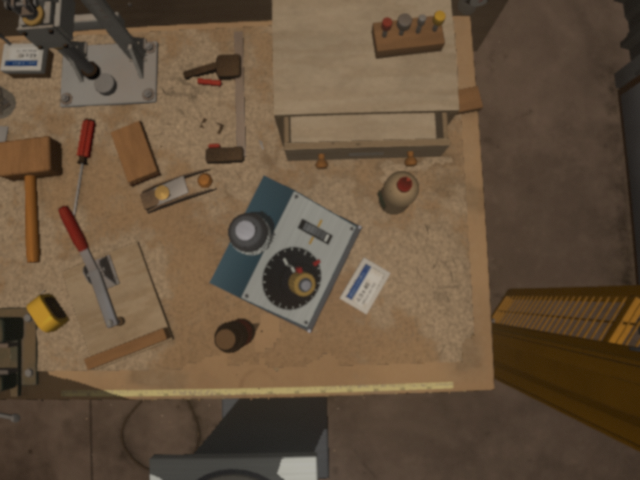

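```bash
python3 - <<'E'
import cv2
a=cv2.imread("pics/top0.png")[165:345,200:400]
cv2.imwrite("pics/crop0.png",cv2.resize(a,(667,600),interpolation=cv2.INTER_CUBIC))
E
```

```text
(no output)
```

View pics/crop0.png

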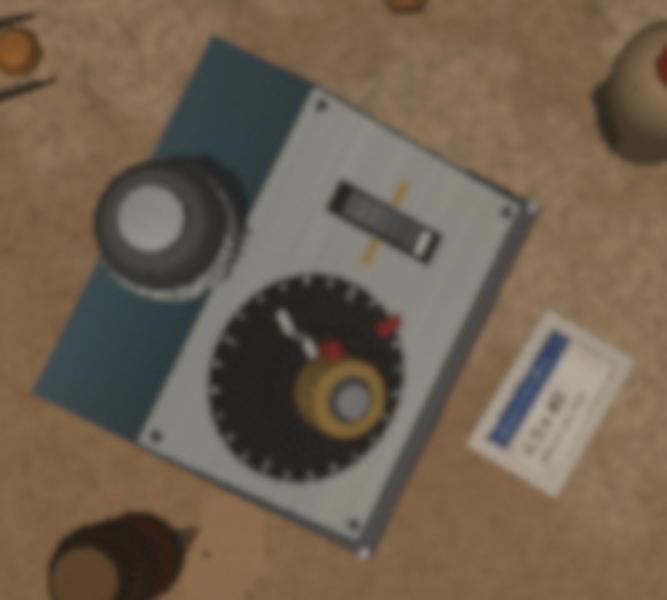

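```bash
cat > h.py <<'E'
from workcell import bot
import numpy as np, cv2
from scipy.spatial.transform import Rotation as R
def ray(n,uv):
    c=bot.calibration(n); f=240/np.tan(np.radians(c["vfov"]/2))
    K=np.array([[f,0,c["cx"]],[0,f,c["cy"]],[0,0,1]])
    p=cv2.undistortPoints(np.array([[uv]],float),K,np.array([c["k1"],0,0,0]))[0,0]
    T=c["camera_from_world"]; return -T[:3,:3].T@T[:3,3], T[:3,:3].T@np.array([*p,1])
def onplane(n,uv,pt,nor):
    o,d=ray(n,uv); return o+d*((pt-o)@nor)/(d@nor)
def onz(n,uv,z): return onplane(n,uv,np.array([0,0,z]),np.array([0,0,1.]))
def proj(n,P):
    c=bot.calibration(n); f=240/np.tan(np.radians(c["vfov"]/2))
    T=c["camera_from_world"]; p=T[:3,:3]@P+T[:3,3]; p=p[:2]/p[2]; return p*(1+c["k1"]*(p@p))*f+[c["cx"],c["cy"]]
E
python3 - <<'E'
from h import *
cr=lambda u,v:(u/3.3333+200-.35,v/3.3333+165-.35)
P={k:onz("top",cr(*p),z) for k,(p,z) in dict(hb1=((212,38),.102),hb2=((38,392),.102),pt1=((315,88),.102),pt2=((140,440),.102),base1=((532,208),.006),base2=((364,552),.006)).items()}
for k in P: print(k,P[k].round(4))
d=lambda a,b:np.linalg.norm(P[a]-P[b])
print(d("hb1","hb2"),d("pt1","pt2"),d("base1","base2"))
for a,b in(("hb1","hb2"),("pt1","pt2"),("base1","base2")):
    v=P[a]-P[b]; print(np.degrees(np.arctan2(v[1],v[0]))+90)
E
```

```text
hb1 [ 0.6607 -0.0842  0.102 ]
hb2 [0.4779 0.0094 0.102 ]
pt1 [ 0.6322 -0.1377  0.102 ]
pt2 [ 0.4518 -0.0432  0.102 ]
base1 [ 0.5772 -0.2552  0.006 ]
base2 [ 0.385  -0.1535  0.006 ]
0.20530868380058137 0.20363072838262505 0.2174583476290374
62.905093067562476
62.3530006952507
62.130137124717905
```

```bash
cat >> h.py <<'E'
yaw=np.radians(62.5); lx=np.array([np.cos(yaw),np.sin(yaw),0]); ly=np.array([-lx[1],lx[0],0]); ez=np.array([0,0,1.])
O=np.array([.527,-.118,0]); nrm=-.5*lx+np.cos(np.pi/6)*ez; up=np.cos(np.pi/6)*lx+.5*ez
PC=O-.029*lx+.067*ez; DA=PC+.035*ly; WA=PC-.058*ly-.026*nrm
def loc(P,c): v=P-c; return np.array([v@up,v@ly,v@nrm])*1000   # mm: upslope,left,out
cr=lambda u,v:(u/3.3333+200-.35,v/3.3333+165-.35)
E
python3 - <<'E'
from h import *
def m(name,p,h):
    l=loc(onplane("top",cr(*p),PC+h*nrm,nrm),DA); print(name,l.round(1),"r",np.hypot(l[0],l[1]).round(1),"cw",np.arctan2(-l[1],l[0]).round(3))
m("disc centre",(306,378),.001);m("slot centre(exp 0,-93)",(384,222),0);m("bars",(400,188),0);m("bars",(370,258),0)
for s in [(321,105),(505,212),(354,523),(155,436)]: m("screw",s,0)
m("line rim",(281,311),.0065);m("line skirt in",(292,333),.0065);m("line grip top",(314,355),.0275)
m("marker",(388,326),.006);m("mark in",(379,333),.006)
m("lug",(331,350),.047);m("ring top c",(348,400),.0545);m("spindle",(352,400),.0605)
m("ridge",(424,243),.013)
# hsv centroids
im=cv2.cvtColor(cv2.imread("pics/top0.png"),cv2.COLOR_BGR2HSV)
mk=(((im[...,0]<8)|(im[...,0]>172))&(im[...,1]>120)&(im[...,2]>70)).astype(np.uint8); mk[:240]=0;mk[290:]=0;mk[:,:270]=0;mk[:,335:]=0
n,l,st,c=cv2.connectedComponentsWithStats(mk)
for i in range(1,n):
  if st[i,4]>4:
    for h in(.006,.047):
      q=loc(onplane("top",c[i],PC+h*nrm,nrm),DA);print(st[i],c[i].round(1),h,q.round(1),np.hypot(q[0],q[1]).round(1),np.arctan2(-q[1],q[0]).round(3))
# obstacles
for nm,p,z in(("glue tip",(405,183),.188),("can top",(228,339),.162),("box",(365,286),.05)): print(nm,onz("top",p,z).round(3))
E
```

```text
disc centre [0.7 0.5 1. ] r 0.9 cw -0.62
slot centre(exp 0,-93) [ -0.8 -93.   -0. ] r 93.0 cw 1.58
bars [  -0.5 -113.3   -0. ] r 113.3 cw 1.575
bars [ -2.7 -72.3  -0. ] r 72.4 cw 1.609
screw [  62.2 -131.2   -0. ] r 145.2 cw 1.128
screw [ -65.5 -130.4   -0. ] r 146.0 cw 2.037
screw [-64.8  60.5  -0. ] r 88.7 cw -2.391
screw [63.6 61.2 -0. ] r 88.3 cw -0.767
line rim [ 33.6 -25.3   6.5] r 42.0 cw 0.645
line skirt in [ 22.3 -17.5   6.5] r 28.4 cw 0.666
line grip top [ 15.3 -12.1  27.5] r 19.5 cw 0.666
marker [-27.4 -43.9   6. ] r 51.8 cw 2.129
mark in [-24.4 -38.3   6. ] r 45.4 cw 2.137
lug [ 17.5 -17.9  47. ] r 25.0 cw 0.797
ring top c [ 0.2  1.1 54.5] r 1.1 cw -1.391
spindle [ 1.3  0.2 60.5] r 1.3 cw -0.125
ridge [-21.4 -92.   13. ] r 94.5 cw 1.8
[313 260   7   6  27] [315.6 262.5] 0.006 [-26.7 -43.4   6. ] 51.0 2.122
[313 260   7   6  27] [315.6 262.5] 0.047 [ -5.2 -41.5  47. ] 41.8 1.696
[296 267   7   6  32] [298.9 269.7] 0.006 [ -2.9 -18.5   6. ] 18.7 1.724
[296 267   7   6  32] [298.9 269.7] 0.047 [ 17.5 -17.8  47. ] 24.9 0.793
glue tip [ 0.623 -0.318  0.188]
can top [ 0.385 -0.03   0.162]
box [ 0.464 -0.259  0.05 ]
```

The poses match the given sizes to about 2 mm: dial at 0.66, marker at 2.13, lug at 0.80 and wheel near -0.55 rad. The pictures also place the can at (0.385, -0.03), the bottle at (0.62, -0.32) and the box at (0.46, -0.26). Next I plan the approach to the dial.

```bash
cat >> h.py <<'E'
def pose(pt,h,a,tilt=0):
    y=np.cos(a)*up-np.sin(a)*ly; z=-nrm
    Rm=np.column_stack([np.cross(y,z),y,z])
    return pt+h*nrm,Rm
def cur():
    o=bot.get_obs(); return np.array(o["ee_pos"]),R.from_euler("xyz",o["tcp_rot"],degrees=True).as_matrix(),o
def plan(pt,h,a):
    p,Rm=cur()[:2]; P,T=pose(pt,h,a); rv=R.from_matrix(Rm.T@T).as_rotvec()
    print("rot",rv.round(3),np.linalg.norm(rv).round(3),"travel_before(mm)",(Rm.T@(P-p)*1000).round(1),"after",(T.T@(P-p)*1000).round(1),"world",P.round(3))
E
python3 -c "
from h import *
plan(DA,.32,.84)"
```

```text
rot [-0.516  0.181  0.982] 1.124 travel_before(mm) [-471.9 -680.1 -140.8] after [-715.1  135.1 -418.9] world [ 0.409 -0.269  0.344]
```

```bash
python3 -m crank '[{"gripper":85,"travel":[0,0,-50],"twist":[0,0,0]},{"gripper":85,"travel":[0,0,-50],"twist":[0,0,0]},{"gripper":85,"travel":[0,0,-50],"twist":[0,0,0]}]'
```

```text
time: 0.48
ee_pos: [0.1697, 0.5228, 0.3544]
tcp_rot: [-180.0, -0.0, 162.0]
wrist_force: [0.2, 0.6, 0.2]
opening: 0.0852
grasp_force: 0.0
```

```bash
python3 -m crank '[{"gripper":85,"travel":[-29.5,-42.5,0],"twist":[0,0,0]},{"gripper":85,"travel":[-29.5,-42.5,0],"twist":[0,0,0]},{"gripper":85,"travel":[-29.5,-42.5,0],"twist":[0,0,0]},{"gripper":85,"travel":[-29.5,-42.5,0],"twist":[0,0,0]},{"gripper":85,"travel":[-29.5,-42.5,0],"twist":[0,0,0]},{"gripper":85,"travel":[-29.5,-42.5,0],"twist":[0,0,0]},{"gripper":85,"travel":[-29.5,-42.5,0],"twist":[0,0,0]},{"gripper":85,"travel":[-29.5,-42.5,0],"twist":[0,0,0]},{"gripper":85,"travel":[-29.5,-42.5,0],"twist":[0,0,0]},{"gripper":85,"travel":[-29.5,-42.5,0],"twist":[0,0,0]},{"gripper":85,"travel":[-29.5,-42.5,0],"twist":[0,0,0]},{"gripper":85,"travel":[-29.5,-42.5,0],"twist":[0,0,0]}]'
python3 -m crank '[{"gripper":85,"travel":[-29.5,-42.5,0],"twist":[0,0,0]},{"gripper":85,"travel":[-29.5,-42.5,0],"twist":[0,0,0]},{"gripper":85,"travel":[-29.5,-42.5,0],"twist":[0,0,0]},{"gripper":85,"travel":[-29.5,-42.5,0],"twist":[0,0,0]},{"gripper":85,"travel":[0,0,0],"twist":[-0.074,0.026,0.14]},{"gripper":85,"travel":[0,0,0],"twist":[-0.074,0.026,0.14]},{"gripper":85,"travel":[0,0,0],"twist":[-0.074,0.026,0.14]},{"gripper":85,"travel":[0,0,0],"twist":[-0.074,0.026,0.14]},{"gripper":85,"travel":[0,0,0],"twist":[-0.074,0.026,0.14]},{"gripper":85,"travel":[0,0,0],"twist":[-0.074,0.026,0.14]},{"gripper":85,"travel":[0,0,0],"twist":[-0.072,0.026,0.14]}]'
python3 -c "
from h import *
plan(DA,.12,.84);plan(DA,.32,.84);print(cur()[2]['q'].round(1))"
```

```text
time: 1.98
ee_pos: [0.3491, -0.073, 0.353]
tcp_rot: [180.0, 0.0, 162.0]
wrist_force: [0.6, 1.1, 0.2]
opening: 0.0847
grasp_force: 0.0
time: 3.35
ee_pos: [0.4089, -0.2696, 0.3526]
tcp_rot: [158.9, -22.2, 108.4]
wrist_force: [1.0, 0.7, -0.1]
opening: 0.0852
grasp_force: 0.0
rot [ 0.001 -0.005 -0.003] 0.006 travel_before(mm) [ -3.9  -3.3 207.3] after [ -3.   -3.  207.3] world [ 0.455 -0.181  0.171]
rot [ 0.001 -0.005 -0.003] 0.006 travel_before(mm) [-3.  -3.   7.3] after [-3.  -3.   7.3] world [ 0.409 -0.269  0.344]
[-50.6  10.9  28.5 120.6  27.5  22. ]
```

```bash
python3 -m crank '[{"gripper":85,"travel":[-1,-0.8,52],"twist":[0,-0.005,-0.003]},{"gripper":85,"travel":[-0.8,-0.8,52],"twist":[0,0,0]},{"gripper":85,"travel":[-0.8,-0.8,52],"twist":[0,0,0]},{"gripper":85,"travel":[-0.6,-0.8,52],"twist":[0,0,0]},{"gripper":85,"travel":[0,0,0],"twist":[0,0,0]},{"gripper":85,"travel":[0,0,0],"twist":[0,0,0]}]'
python3 - <<'E'
from h import *
plan(DA,.003,.84)
cv2.imwrite("pics/side1.png",cv2.resize(bot.camera("side")[190:390,220:470,::-1],(750,600),interpolation=cv2.INTER_CUBIC))
E
```

```text
time: 4.1
ee_pos: [0.455, -0.1812, 0.172]
tcp_rot: [158.8, -21.6, 108.7]
wrist_force: [0.2, 0.2, 0.7]
opening: 0.0851
grasp_force: 0.0
rot [-0.     0.003  0.006] 0.006 travel_before(mm) [  0.3  -0.4 118. ] after [ -0.   -0.4 118. ] world [ 0.482 -0.129  0.07 ]
```

View pics/side1.png

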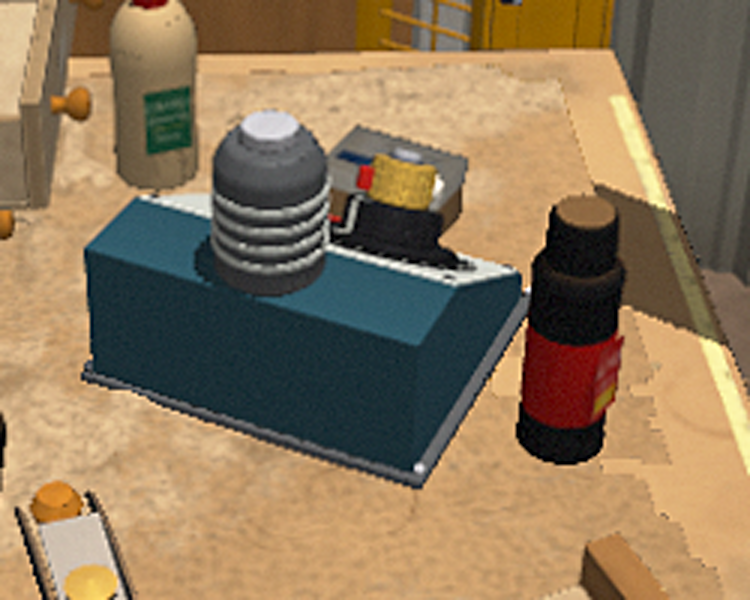

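```bash
python3 - <<'E'
from h import *
p,Rm,o=cur()
for t in (0,.07,.15): print(proj("side",p-Rm[:,2]*t), proj("top",p-Rm[:,2]*t))
print(proj("side",DA+.0605*nrm))
cv2.imwrite("pics/top1.png",bot.camera("top")[:,:,::-1])
E
```

```text
[362.36082486 207.82530295] [322.21562521 292.37726835]
[370.82004857 170.43354492] [343.42793705 302.95513841]
[380.39363581 127.72058887] [372.2171499 317.2791583]
[355.43922049 240.45062804]
```

View pics/top1.png

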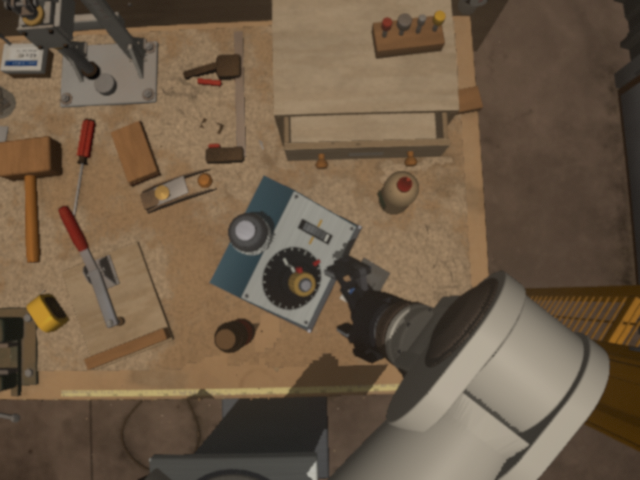

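```bash
python3 - <<'E'
from h import *
cv2.imwrite("pics/side2.png",cv2.resize(bot.camera("side")[60:260,270:520,::-1],(750,600),interpolation=cv2.INTER_CUBIC))
E
```

```text
(no output)
```

View pics/side2.png

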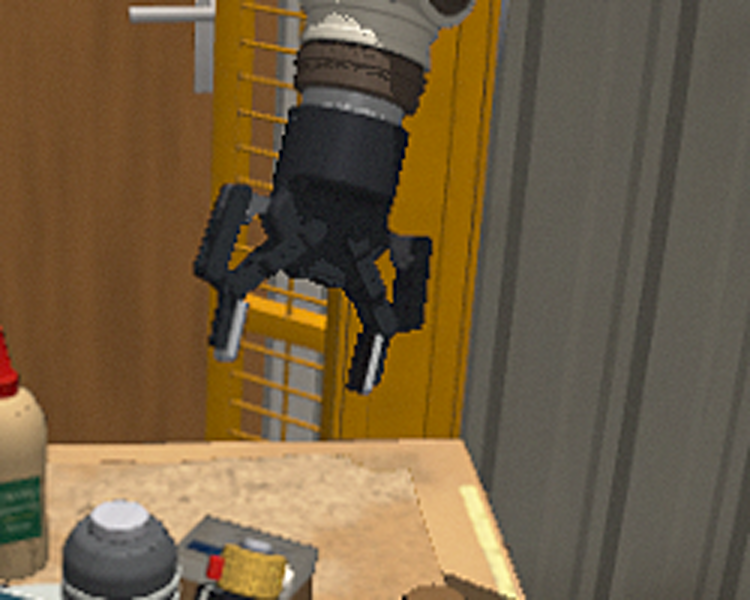

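```bash
python3 - <<'E'
from h import *
a=cv2.imread("pics/top0.png").astype(int);b=cv2.imread("pics/top1.png").astype(int)
m=(np.abs(a-b).max(2)>25)&(b.max(2)<75)
m[:235]=0;m[345:]=0;m[:,:315]=0;m[:,400:]=0
p,Rm,o=cur(); ax=proj("top",p)-proj("top",p-Rm[:,2]*.07); ax/=np.linalg.norm(ax)
print(p,ax)
for s in(1,-1):
  for w in(.0425,.05): print("expected tip side",s,proj("top",p-Rm[:,2]*.013+s*w*Rm[:,1]).round(1),proj("side",p-Rm[:,2]*.013+s*w*Rm[:,1]).round(1))
print(proj("side",p-Rm[:,2]*.02).round(1))
cv2.imwrite("pics/top2.png",cv2.resize(b[225:375,270:470].astype(np.uint8),(800,600),interpolation=cv2.INTER_CUBIC))
E
```

```text
[ 0.45533384 -0.18190616  0.17236806] [-0.89465454 -0.44675861]
expected tip side 1 [320.5 268.6] [342.9 196.1]
expected tip side 1 [319.5 264. ] [339.2 195.3]
expected tip side -1 [331.5 319. ] [384.2 205.5]
expected tip side -1 [332.4 323.3] [387.7 206.3]
[364.7 197.1]
```

View pics/top2.png

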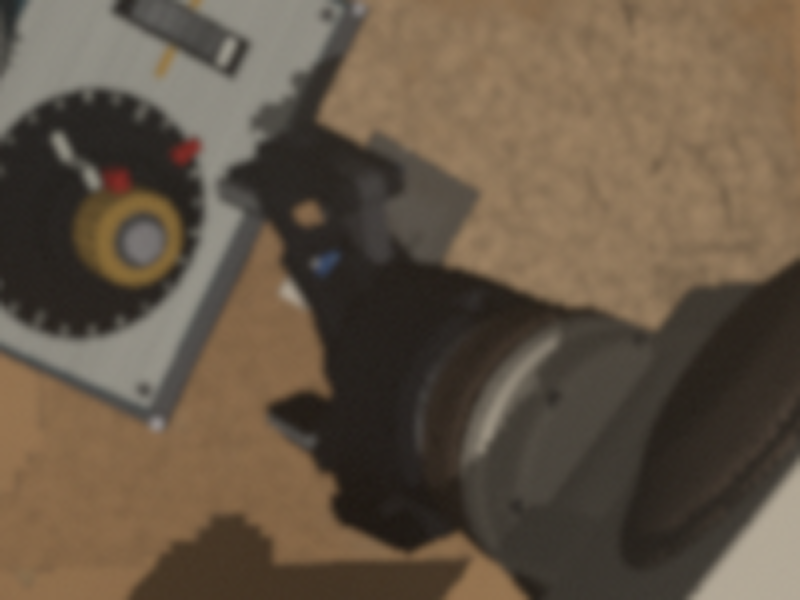

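```bash
python3 - <<'E'
from h import *
p,Rm,o=cur()
for t,s in (((326,272),(270+228/3,60+357/3)),((339,327),(270+362/3,60+390/3))):
    o1,d1=ray("top",t);o2,d2=ray("side",s)
    A=np.column_stack([d1,-d2]);k=np.linalg.lstsq(A,o2-o1,rcond=None)[0]
    a,b=o1+d1*k[0],o2+d2*k[1]; print((a*500+b*500).round(),"gap",np.linalg.norm(a-b).round(4),"tool frame mm",(Rm.T@((a+b)/2-p)*1000).round(1),loc((a+b)/2,DA).round(1))
E
```

```text
[ 486. -189.  228.] gap 0.0012 tool frame mm [  5.6  45.6 -44.2] [ 34.9 -30.9 165.8]
[ 401. -206.  196.] gap 0.0009 tool frame mm [  3.8 -46.1 -43.5] [-28.   35.9 165.1]
```

The tips triangulate to 44 mm behind the reported TCP, not 13 mm, and the two rays agree to about 1 mm. I'll go part of the way down and check again by eye before trusting the TCP height.

```bash
python3 -m crank '[{"gripper":85,"travel":[0,0,40],"twist":[0,0,0]},{"gripper":85,"travel":[0,0,40],"twist":[0,0,0]},{"gripper":85,"travel":[0,0,20],"twist":[0,0,0]},{"gripper":85,"travel":[0,0,10],"twist":[0,0,0]},{"gripper":85,"travel":[0,0,0],"twist":[0,0,0]},{"gripper":85,"travel":[0,0,0],"twist":[0,0,0]}]'
python3 - <<'E'
from h import *
plan(DA,.003,.84); p=cur()[0]; print(loc(p,DA))
s=bot.camera("side")[160:280,290:440,::-1]; t=bot.camera("top")[215:335,230:380,::-1]
cv2.imwrite("pics/b3.png",np.vstack([cv2.resize(x,(375,300),interpolation=cv2.INTER_CUBIC) for x in(s,t)]))
# 2.5x
E
```

```text
time: 5.0
ee_pos: [0.4806, -0.1329, 0.0763]
tcp_rot: [158.8, -21.6, 108.7]
wrist_force: [0.1, 0.1, -0.5]
opening: 0.0851
grasp_force: 0.0
rot [0.    0.003 0.005] 0.006 travel_before(mm) [ 0.7 -0.4  7.9] after [ 0.6 -0.4  7.9] world [ 0.482 -0.129  0.07 ]
[-0.20730663 -0.71485493 10.87409831]
```

View pics/b3.png

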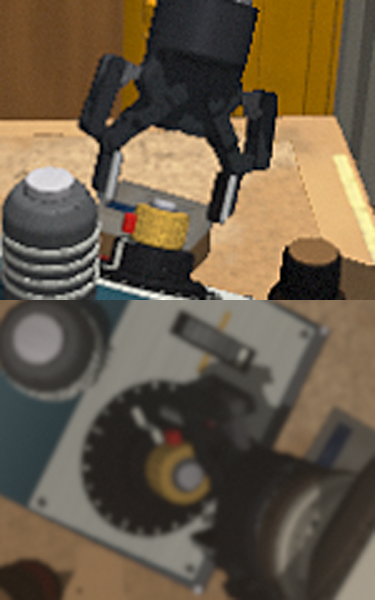

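```bash
python3 - <<'E'
from h import *
p,Rm,o=cur()
for h in(.045,.05,.055,.06):
  c=DA+h*nrm; print(h,[proj("side",c+s*.0455*Rm[:,1]).round(1) for s in(1,-1)],proj("side",c).round(1))
print(proj("side",DA+.055*nrm+.005*Rm[:,0])-proj("side",DA+.055*nrm))
E
```

```text
0.045 [array([331.1, 244.4]), array([375.4, 252.8])] [353.6 248.7]
0.05 [array([331.7, 241.7]), array([376. , 250.2])] [354.2 246. ]
0.055 [array([332.3, 239. ]), array([376.6, 247.6])] [354.8 243.4]
0.06 [array([332.9, 236.3]), array([377.2, 245. ])] [355.4 240.7]
[1.07131631 0.42315005]
```

```bash
python3 -m crank '[{"gripper":85,"travel":[0,0,14],"twist":[0,0,0]},{"gripper":85,"travel":[0,0,12],"twist":[0,0,0]},{"gripper":85,"travel":[0,0,9],"twist":[0,0,0]},{"gripper":85,"travel":[0,0,0],"twist":[0,0,0]}]'
python3 -m crank '[{"gripper":66,"travel":[0,0,0],"twist":[0,0,0]},{"gripper":66,"travel":[0,0,0],"twist":[0,0,0]},{"gripper":56,"travel":[0,0,0],"twist":[0,0,0]},{"gripper":56,"travel":[0,0,0],"twist":[0,0,0]},{"gripper":56,"travel":[0,0,0],"twist":[0,0,0]}]' 30
```

```text
time: 5.6
ee_pos: [0.4879, -0.1159, 0.044]
tcp_rot: [158.9, -21.7, 108.7]
wrist_force: [-0.2, 0.3, 0.4]
opening: 0.0846
grasp_force: 0.0
time: 6.22
ee_pos: [0.4876, -0.1172, 0.0452]
tcp_rot: [159.0, -21.6, 108.6]
wrist_force: [-7.1, -4.1, 5.6]
opening: 0.0589
grasp_force: 31.4
```

```bash
python3 -c "
from h import *
np.save('R0.npy',cur()[1])"
python3 -m crank '[{"gripper":56,"travel":[0,0,0],"twist":[0,0,0.122]},{"gripper":56,"travel":[0,0,0],"twist":[0,0,0.122]},{"gripper":56,"travel":[0,0,0],"twist":[0,0,0.122]},{"gripper":56,"travel":[0,0,0],"twist":[0,0,0.122]},{"gripper":56,"travel":[0,0,0],"twist":[0,0,0.122]},{"gripper":56,"travel":[0,0,0],"twist":[0,0,0.122]},{"gripper":56,"travel":[0,0,0],"twist":[0,0,0]}]' 
python3 -m crank '[{"gripper":56,"travel":[0,0,0],"twist":[0,0,0.122]},{"gripper":56,"travel":[0,0,0],"twist":[0,0,0.122]},{"gripper":56,"travel":[0,0,0],"twist":[0,0,0.122]},{"gripper":56,"travel":[0,0,0],"twist":[0,0,0.122]},{"gripper":56,"travel":[0,0,0],"twist":[0,0,0.122]},{"gripper":56,"travel":[0,0,0],"twist":[0,0,0.122]},{"gripper":56,"travel":[0,0,0],"twist":[0,0,0]},{"gripper":56,"travel":[0,0,0],"twist":[0,0,0]},{"gripper":56,"travel":[0,0,0],"twist":[0,0,0]}]' 
python3 -c "
from h import *
p,Rm,o=cur();print(R.from_matrix(np.load('R0.npy').T@Rm).as_rotvec(),o['q'].round(1),loc(p,DA),o['torque'])"
```

```text
time: 7.1
ee_pos: [0.4865, -0.117, 0.0449]
tcp_rot: [-179.9, -29.8, 62.5]
wrist_force: [-15.2, -4.1, 8.6]
opening: 0.0591
grasp_force: 32.0
time: 8.22
ee_pos: [0.4857, -0.1161, 0.0452]
tcp_rot: [-158.9, -21.6, 16.5]
wrist_force: [-21.0, -1.5, 13.2]
opening: 0.059
grasp_force: 32.4
[4.19499149e-03 5.47806831e-04 1.46662491e+00] [-31.6  -1.8 -19.   75.3  29.7 127.2] [ -0.8529353    2.50336473 -24.72606013] [0.90889289 3.28992619 1.83364274]
```

```bash
python3 -m crank '[{"gripper":85,"travel":[0,0,0],"twist":[0,0,0]},{"gripper":85,"travel":[0,0,0],"twist":[0,0,0]},{"gripper":85,"travel":[0,0,0],"twist":[0,0,0]},{"gripper":85,"travel":[0,0,-30],"twist":[0,0,0]},{"gripper":85,"travel":[0,0,-50],"twist":[0,0,0]},{"gripper":85,"travel":[0,0,-60],"twist":[0,0,-0.13]},{"gripper":85,"travel":[0,0,0],"twist":[0,0,-0.14]},{"gripper":85,"travel":[0,0,0],"twist":[0,0,-0.14]},{"gripper":85,"travel":[0,0,0],"twist":[0,0,0]},{"gripper":85,"travel":[0,0,0],"twist":[0,0,0]}]' 
python3 - <<'E'
from h import *
p=cur()[0]; print(loc(p,DA)); plan(DA,.114,1.9)
t=bot.camera("top"); cv2.imwrite("pics/t4full.png",t[:,:,::-1])
cv2.imwrite("pics/t4.png",cv2.resize(t[165:345,200:400,::-1],(667,600),interpolation=cv2.INTER_CUBIC))
E
```

```text
time: 9.48
ee_pos: [0.4559, -0.1783, 0.1661]
tcp_rot: [-169.7, -28.2, 41.5]
wrist_force: [0.3, -0.3, 0.1]
opening: 0.0849
grasp_force: 0.0
[-8.44664495e-02  1.71089392e-01  1.14499120e+02]
rot [0.001 0.002 0.008] 0.008 travel_before(mm) [0.1 0.1 0.5] after [0.1 0.1 0.5] world [ 0.456 -0.178  0.166]
```

View pics/t4.png

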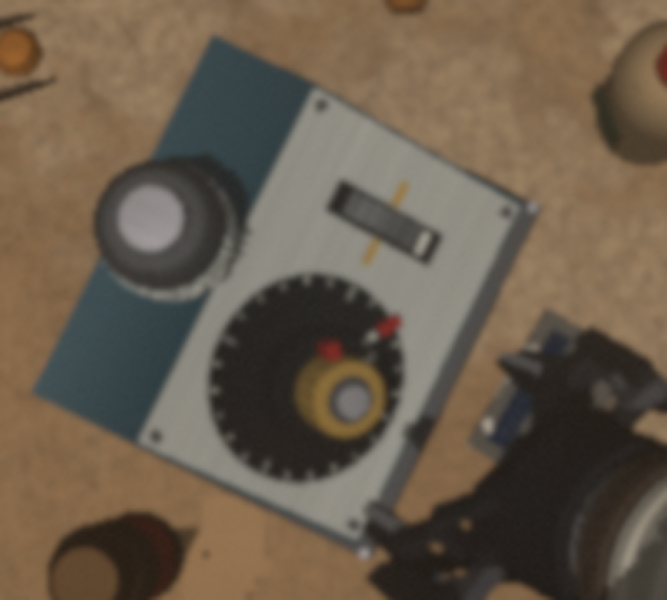

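```bash
python3 - <<'E'
from h import *
for q in [(367,341),(372,337),(376,334),(388,326)]:
    l=loc(onplane("top",cr(*q),PC+.0065*nrm,nrm),DA);print(l.round(1),np.hypot(l[0],l[1]).round(1),np.arctan2(-l[1],l[0]).round(3))
im=cv2.imread("pics/t4full.png");hs=cv2.cvtColor(im,cv2.COLOR_BGR2HSV)
roi=np.zeros(im.shape[:2],bool);roi[260:275,305:316]=1
ys,xs=np.nonzero(roi&(hs[...,1]<90)&(hs[...,2]>95)); w=hs[ys,xs,2].astype(float)-80
c=(np.average(xs,weights=w),np.average(ys,weights=w));l=loc(onplane("top",c,PC+.0065*nrm,nrm),DA);print(len(xs),c,l.round(1),np.hypot(l[0],l[1]),np.arctan2(-l[1],l[0]))
E
```

```text
[-19.7 -31.5   6.5] 37.2 2.128
[-21.3 -34.7   6.5] 40.7 2.122
[-22.7 -37.1   6.5] 43.5 2.12
[-27.2 -43.9   6.5] 51.6 2.125
7 (np.float64(311.50555555555553), np.float64(265.35)) [-21.4 -35.5   6.5] 41.49061250242694 2.1138241168621557
```

The white line sits at 2.12 against the marker at 2.125, so the dial is set. Next is the lock ring.

```bash
python3 -m crank '[{"gripper":85,"travel":[0,0,40],"twist":[0,0,0]},{"gripper":85,"travel":[0,0,40],"twist":[0,0,0]},{"gripper":85,"travel":[0,0,22],"twist":[0,0,0]},{"gripper":85,"travel":[0,0,10],"twist":[0,0,0]},{"gripper":60,"travel":[0,0,0],"twist":[0,0,0]},{"gripper":45,"travel":[0,0,0],"twist":[0,0,0]},{"gripper":36,"travel":[0,0,0],"twist":[0,0,0]},{"gripper":36,"travel":[0,0,0],"twist":[0,0,0]},{"gripper":36,"travel":[0,0,0],"twist":[0,0,0]},{"gripper":36,"travel":[0,0,0],"twist":[0,0,0]}]' 35
python3 -c "
from h import *
np.save('R0.npy',cur()[1]);print(loc(cur()[0],DA))"
```

```text
time: 10.78
ee_pos: [0.4808, -0.1284, 0.0704]
tcp_rot: [-169.7, -28.3, 41.6]
wrist_force: [-11.2, 6.1, 9.0]
opening: 0.0385
grasp_force: 35.8
[0.3758974  1.16024992 3.70267322]
```

```bash
python3 -m crank '[{"gripper":36,"travel":[0,0,0],"twist":[0,0,0.13]},{"gripper":36,"travel":[0,0,0],"twist":[0,0,0.13]},{"gripper":36,"travel":[0,0,0],"twist":[0,0,0.13]},{"gripper":36,"travel":[0,0,0],"twist":[0,0,0.13]},{"gripper":36,"travel":[0,0,0],"twist":[0,0,0.13]},{"gripper":36,"travel":[0,0,0],"twist":[0,0,0.13]},{"gripper":36,"travel":[0,0,0],"twist":[0,0,0.13]},{"gripper":36,"travel":[0,0,0],"twist":[0,0,0.13]},{"gripper":36,"travel":[0,0,0],"twist":[0,0,0.08]},{"gripper":36,"travel":[0,0,0],"twist":[0,0,0]},{"gripper":36,"travel":[0,0,0],"twist":[0,0,0]}]'
python3 -c "
from h import *
p,Rm,o=cur();print(R.from_matrix(np.load('R0.npy').T@Rm).as_rotvec(),o['q'].round(1),loc(p,DA),Rm.T@o['torque'])"
python3 -m crank '[{"gripper":36,"travel":[0,0,0],"twist":[0,0,0.03]},{"gripper":36,"travel":[0,0,0],"twist":[0,0,0.03]},{"gripper":36,"travel":[0,0,0],"twist":[0,0,0.03]},{"gripper":36,"travel":[0,0,0],"twist":[0,0,0]},{"gripper":36,"travel":[0,0,0],"twist":[0,0,0]}]'
python3 -c "
from h import *
p,Rm,o=cur();print(R.from_matrix(np.load('R0.npy').T@Rm).as_rotvec(),o['q'].round(1),loc(p,DA),Rm.T@o['torque'])"
```

```text
time: 12.15
ee_pos: [0.4807, -0.1285, 0.0703]
tcp_rot: [-150.3, -3.7, -21.0]
wrist_force: [-11.0, 5.5, 10.3]
opening: 0.0386
grasp_force: 35.8
[-3.75932127e-04 -4.58585135e-04  1.12019412e+00] [-33.2  -2.  -16.4  78.9  29.8 166. ] [0.19121137 1.19088175 3.70581113] [ 0.23030312 -2.24946025  0.08540013]
time: 12.78
ee_pos: [0.4817, -0.129, 0.0705]
tcp_rot: [-150.1, -1.3, -25.4]
wrist_force: [-4.9, 2.5, 5.9]
opening: 0.0391
grasp_force: 35.4
[-0.00159174  0.00135655  1.20824637] [-33.2  -2.  -16.4  78.8  29.8 171.1] [0.28894366 0.08259856 3.82474549] [ 0.12515511 -1.10371985 -0.46882503]
```

```bash
python3 -m crank '[{"gripper":36,"travel":[0,0,0],"twist":[0,0,0.04]},{"gripper":36,"travel":[0,0,0],"twist":[0,0,0]},{"gripper":36,"travel":[0,0,0],"twist":[0,0,0]}]'
python3 -c "
from h import *
p,Rm,o=cur();print(R.from_matrix(np.load('R0.npy').T@Rm).as_rotvec(),Rm.T@o['torque'])"
python3 -m crank '[{"gripper":85,"travel":[0,0,0],"twist":[0,0,-0.04]},{"gripper":85,"travel":[0,0,0],"twist":[0,0,0]},{"gripper":85,"travel":[0,0,0],"twist":[0,0,0]},{"gripper":85,"travel":[0,0,0],"twist":[0,0,0]},{"gripper":85,"travel":[0,0,-50],"twist":[0,0,0]},{"gripper":85,"travel":[0,0,-60],"twist":[0,0,0]},{"gripper":85,"travel":[0,0,0],"twist":[0,0,0]},{"gripper":85,"travel":[0,0,0],"twist":[0,0,0]}]'
python3 - <<'E'
from h import *
wt=PC-.058*ly
p=cur()[0]; print(loc(p,wt)); plan(wt,.09,np.pi/2)
t=bot.camera("top"); cv2.imwrite("pics/t5full.png",t[:,:,::-1])
cv2.imwrite("pics/t5.png",cv2.resize(t[165:345,200:400,::-1],(667,600),interpolation=cv2.INTER_CUBIC))
E
```

```text
time: 13.15
ee_pos: [0.4824, -0.1294, 0.0705]
tcp_rot: [-150.1, -0.3, -27.4]
wrist_force: [-0.6, 0.9, 6.0]
opening: 0.0387
grasp_force: 35.5
[-0.0025478   0.00257338  1.2468819 ] [ 0.17183032 -0.12921505 -0.24350659]
time: 14.15
ee_pos: [0.4564, -0.1777, 0.164]
tcp_rot: [-150.1, -1.2, -25.5]
wrist_force: [0.3, 1.1, -0.1]
opening: 0.0847
grasp_force: 0.0
[ -0.44911013  93.10185586 112.30254745]
rot [ 2.000e-03  1.000e-03 -1.529e+00] 1.529 travel_before(mm) [93.   3.4 22.4] after [ 0.4 93.1 22.3] world [ 0.544 -0.21   0.145]
```

View pics/t5.png

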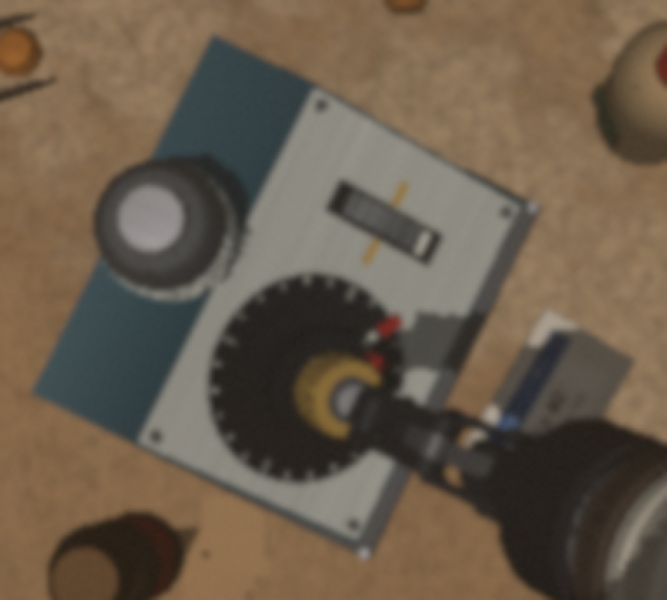

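```bash
python3 -m crank '[{"gripper":85,"travel":[0,0,0],"twist":[0,0,-0.17]},{"gripper":85,"travel":[0,0,0],"twist":[0,0,-0.17]},{"gripper":85,"travel":[0,0,0],"twist":[0,0,-0.17]},{"gripper":85,"travel":[0,0,0],"twist":[0,0,-0.17]},{"gripper":85,"travel":[0,0,0],"twist":[0,0,-0.17]},{"gripper":40,"travel":[0,0,0],"twist":[0,0,-0.17]},{"gripper":40,"travel":[0,0,0],"twist":[0,0,-0.17]},{"gripper":40,"travel":[0,0,0],"twist":[0,0,-0.17]},{"gripper":40,"travel":[0,0,0],"twist":[0,0,-0.17]},{"gripper":40,"travel":[0,0,0],"twist":[0,0,0]}]'
cat >> h.py <<'E'
def ridge(uv):
    from scipy.optimize import brentq
    o,d=ray("top",uv)
    def f(phi):
        P=onplane("top",uv,WA+.040*np.cos(phi)*nrm,nrm); return loc(P,WA)[0]+40*np.sin(phi)
    return brentq(f,-1,1)
E
python3 - <<'E'
from h import *
# angle phi>0 = downslope
im=cv2.imread("pics/t5full.png");hs=cv2.cvtColor(im,cv2.COLOR_BGR2HSV)
b=im[228:246,318:335].astype(int); m=(b.min(2)>150); ys,xs=np.nonzero(m); print(len(xs))
c=(xs.mean()+318,ys.mean()+228); print(c,ridge(c),ridge(cr(424,243)))
l=loc(onplane("top",cr(375,360),PC+.047*nrm,nrm),DA);print("lug",l,np.hypot(*l[:2]),np.arctan2(-l[1],l[0]))
phi=.28
y=-ly; z=np.sin(phi)*up-np.cos(phi)*nrm; T=np.column_stack([np.cross(y,z),y,z])
p,Rm,o=cur(); P=WA+.003*(-z)
print("rot",R.from_matrix(Rm.T@T).as_rotvec().round(3),"to 60mm back, before",(Rm.T@(P-.09*z-p)*1000).round(1),"after",(T.T@(P-.09*z-p)*1000).round(1))
E
```

```text
time: 15.45
ee_pos: [0.4561, -0.1767, 0.1634]
tcp_rot: [-179.9, -29.9, 62.5]
wrist_force: [-0.5, -1.2, 0.4]
opening: 0.0397
grasp_force: 0.0
0<stdin>:5: RuntimeWarning: Mean of empty slice.
  ret = ret.dtype.type(ret / rcount)
Traceback (most recent call last):
  File "h.py", line 34, in ridge
    return brentq(f,-1,1)
ValueError: The function value at x=-1.0 is NaN; solver cannot continue.
```

```bash
cat >> h.py <<'E'
def findridge(im):   # brightest low-saturation blob inside slot outline
    g=im.min(2).astype(float); s=[proj("top",PC-.058*ly+a*.031*up+b*.0065*ly+.008*nrm) for a,b in((1,1),(1,-1),(-1,-1),(-1,1))]
    m=np.zeros(g.shape,np.uint8); cv2.fillPoly(m,[np.array(s).round().astype(np.int32)],1)
    v=g[m>0]; t=(v.max()+np.median(v))/2; ys,xs=np.nonzero((m>0)&(g>t)); w=g[ys,xs]-t+1
    return np.array([np.average(xs,weights=w),np.average(ys,weights=w)]),v.max(),np.median(v),len(xs)
E
python3 - <<'E'
from h import *
for f in ("top0","t5full"):
    c=findridge(cv2.imread(f"pics/{f}.png")); print(c,ridge(c[0]),ridge(cr(424,243)))
l=loc(onplane("top",cr(375,360),PC+.047*nrm,nrm),DA);print("lug",l,np.hypot(*l[:2]),np.arctan2(-l[1],l[0]))
phi=.28
y=-ly; z=np.sin(phi)*up-np.cos(phi)*nrm; T=np.column_stack([np.cross(y,z),y,z])
p,Rm,o=cur(); P=WA+.003*(-z)
print("rot",R.from_matrix(Rm.T@T).as_rotvec().round(3),"before",(Rm.T@(P-.09*z-p)*1000).round(1),"after",(T.T@(P-.09*z-p)*1000).round(1))
E
```

```text
(array([326.22988506, 237.27586207]), np.float64(126.0), np.float64(72.0), 16) 0.6294561317765353 0.7041328944891513
(array([326.22463768, 237.27536232]), np.float64(132.0), np.float64(75.0), 16) 0.6289559167378366 0.7041328944891513
lug [ -7.68946568 -23.32671719  47.        ] 24.561425394401628 1.8892210090566934
rot [-0.001  0.282 -0.   ] before [-25.5  93.8  47.9] after [-37.8  93.8  39. ]
```

```bash
python3 -m crank '[{"gripper":40,"travel":[-8,31,0],"twist":[0,0,0]},{"gripper":40,"travel":[-9,31,0],"twist":[0,0,0]},{"gripper":40,"travel":[-9,31,10],"twist":[0,0,0]},{"gripper":40,"travel":[0,0,10],"twist":[0,0.16,0]},{"gripper":40,"travel":[0,0,0],"twist":[0,0.16,0]},{"gripper":40,"travel":[0,0,0],"twist":[0,0,0]},{"gripper":40,"travel":[0,0,0],"twist":[0,0,0]}]'
cat > w.py <<'E'
from h import *
import sys
phi=float(sys.argv[1]); y=-ly; z=np.sin(phi)*up-np.cos(phi)*nrm; T=np.column_stack([np.cross(y,z),y,z])
p,Rm,o=cur(); P=WA+.0035*(-z)
print("rot",R.from_matrix(Rm.T@T).as_rotvec().round(3),"travel",(Rm.T@(P-p)*1000).round(1))
E
python3 w.py .32
python3 - <<'E'
from h import *
t=bot.camera("top");im=t[:,:,::-1].copy();cv2.imwrite("pics/t6full.png",im)
hs=cv2.cvtColor(im,cv2.COLOR_BGR2HSV)
mk=(((hs[...,0]<8)|(hs[...,0]>172))&(hs[...,1]>120)&(hs[...,2]>70)).astype(np.uint8); mk[:240]=0;mk[290:]=0;mk[:,:270]=0;mk[:,335:]=0
n,l,st,c=cv2.connectedComponentsWithStats(mk)
for i in range(1,n):
  if st[i,4]>4:
    for h in(.006,.047):
      q=loc(onplane("top",c[i],PC+h*nrm,nrm),DA);print(st[i],c[i].round(1),h,q.round(1),np.hypot(q[0],q[1]).round(1),np.arctan2(-q[1],q[0]).round(3))
E
```

```text
time: 16.32
ee_pos: [0.5333, -0.2315, 0.1343]
tcp_rot: [-180.0, -48.1, 62.5]
wrist_force: [-0.2, 0.7, 1.0]
opening: 0.0401
grasp_force: 0.0
rot [ 0.     0.005 -0.   ] travel [-12.2   0.  117.4]
[313 260   7   6  26] [315.7 262.5] 0.006 [-26.8 -43.6   6. ] 51.2 2.123
[313 260   7   6  26] [315.7 262.5] 0.047 [ -5.3 -41.6  47. ] 42.0 1.698
[310 271   6   6  22] [312.8 273. ] 0.006 [-30.8 -24.3   6. ] 39.2 2.473
[310 271   6   6  22] [312.8 273. ] 0.047 [ -9.1 -23.3  47. ] 25.0 1.942
```

```bash
python3 -m crank '[{"gripper":40,"travel":[-12.2,0,20],"twist":[0,0.005,0]},{"gripper":40,"travel":[0,0,40],"twist":[0,0,0]},{"gripper":40,"travel":[0,0,28],"twist":[0,0,0]},{"gripper":40,"travel":[0,0,14],"twist":[0,0,0]},{"gripper":40,"travel":[0,0,0],"twist":[0,0,0]}]'
python3 w.py .32
```

```text
time: 17.0
ee_pos: [0.5649, -0.1703, 0.0584]
tcp_rot: [179.8, -48.5, 62.8]
wrist_force: [0.6, -0.0, -0.0]
opening: 0.0401
grasp_force: 0.0
rot [-0.    -0.002  0.003] travel [-1.9  0.2 15.4]
```

```bash
python3 -m crank '[{"gripper":40,"travel":[-1.9,0,9],"twist":[0,0,0]},{"gripper":40,"travel":[0,0,6],"twist":[0,0,0]},{"gripper":25,"travel":[0,0,0],"twist":[0,0,0]},{"gripper":25,"travel":[0,0,0],"twist":[0,0,0]}]'
python3 -m crank '[{"gripper":10,"travel":[0,0,0],"twist":[0,0,0]},{"gripper":10,"travel":[0,0,0],"twist":[0,0,0]},{"gripper":10,"travel":[0,0,0],"twist":[0,0,0]},{"gripper":10,"travel":[0,0,0],"twist":[0,0,0]}]' 25
python3 w.py .32
```

```text
time: 17.5
ee_pos: [0.5693, -0.1626, 0.0463]
tcp_rot: [179.9, -48.5, 62.6]
wrist_force: [-1.1, -0.1, -0.2]
opening: 0.0252
grasp_force: 0.0
time: 18.0
ee_pos: [0.568, -0.1622, 0.0463]
tcp_rot: [-179.9, -48.5, 62.4]
wrist_force: [-11.8, -0.4, 5.2]
opening: 0.0131
grasp_force: 25.9
rot [-0.001 -0.003 -0.001] travel [1.4 1.2 0.9]
```

```bash
python3 -m crank '[{"gripper":10,"travel":[0.5,0,0],"twist":[0,-0.13,0]},{"gripper":10,"travel":[0.5,0,0],"twist":[0,-0.13,0]},{"gripper":10,"travel":[0.5,0,0],"twist":[0,-0.13,0]},{"gripper":10,"travel":[0.5,0,0],"twist":[0,-0.13,0]},{"gripper":10,"travel":[0.5,0,0],"twist":[0,-0.13,0]},{"gripper":10,"travel":[0,0,0],"twist":[0,0,0]},{"gripper":10,"travel":[0,0,0],"twist":[0,0,0]}]'
python3 w.py -.33
python3 -m crank '[{"gripper":35,"travel":[0,0,0],"twist":[0,0,0]},{"gripper":35,"travel":[0,0,0],"twist":[0,0,0]},{"gripper":35,"travel":[0,0,0],"twist":[0,0,0]},{"gripper":35,"travel":[0,0,-30],"twist":[0,0,0]},{"gripper":35,"travel":[0,0,-50],"twist":[0,0,0]},{"gripper":35,"travel":[-40,0,-40],"twist":[0,0,0]},{"gripper":35,"travel":[-50,0,-20],"twist":[0,0,0]},{"gripper":35,"travel":[-50,0,-20],"twist":[0,0,0]},{"gripper":35,"travel":[0,0,0],"twist":[0,0,0]},{"gripper":35,"travel":[0,0,0],"twist":[0,0,0]}]'
python3 - <<'E'
from h import *
im=bot.camera("top")[:,:,::-1].copy();cv2.imwrite("pics/t7full.png",im)
cv2.imwrite("pics/t7.png",cv2.resize(im[165:345,200:400],(667,600),interpolation=cv2.INTER_CUBIC))
c=findridge(im);print(c,ridge(c[0]))
E
```

```text
time: 18.88
ee_pos: [0.5691, -0.16, 0.0481]
tcp_rot: [-180.0, -11.2, 62.6]
wrist_force: [-8.2, 0.9, 6.1]
opening: 0.0132
grasp_force: 26.9
rot [-0.001 -0.002  0.001] travel [1.1 1.2 0.4]
time: 20.12
ee_pos: [0.4924, -0.31, 0.1769]
tcp_rot: [179.9, -11.3, 62.5]
wrist_force: [0.5, 0.1, -0.6]
opening: 0.0351
grasp_force: 0.0
(array([318.74059663, 232.64461738]), np.float64(135.0), np.float64(76.0), 21) 0.05212916163631457
```

View pics/t7.png

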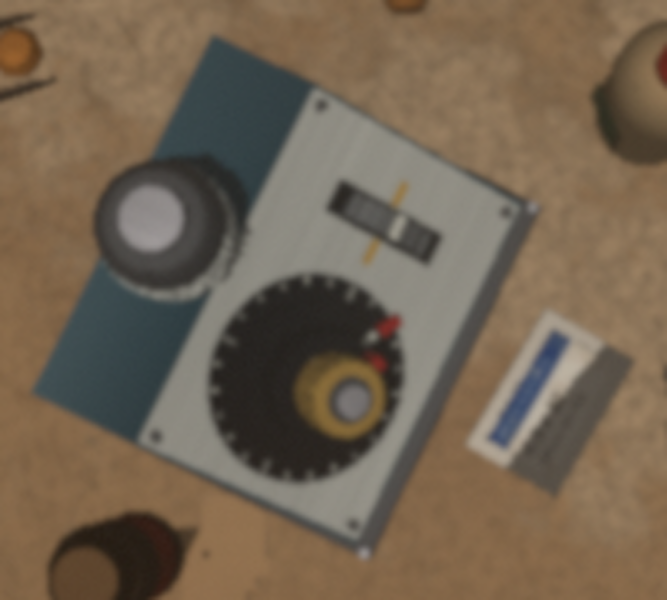

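```bash
python3 - <<'E'
from h import *
def cen(a):
    d=np.cos(a)*up-np.sin(a)*ly; t=-np.sin(a)*up-np.cos(a)*ly
    pts=np.array([proj("top",DA+r*d+s*t+h*nrm) for r in(.02,.0285) for s in(-.004,.004) for h in(.032,.047)],np.float32)
    m=cv2.moments(cv2.convexHull(pts)); return np.array([m["m10"],m["m01"]])/m["m00"]
for a in(.8,.85,1.85,1.9,1.95,2.0):print(a,cen(a).round(2))
im=cv2.imread("pics/t7full.png");hs=cv2.cvtColor(im,cv2.COLOR_BGR2HSV)
mk=(((hs[...,0]<8)|(hs[...,0]>172))&(hs[...,1]>120)&(hs[...,2]>70)).astype(np.uint8); mk[:240]=0;mk[290:]=0;mk[:,:270]=0;mk[:,335:]=0
n,l,st,c=cv2.connectedComponentsWithStats(mk);print(st,c.round(2))
for h,i in((.0065,0),):
  roi=np.zeros(im.shape[:2],bool);roi[260:275,305:316]=1
  ys,xs=np.nonzero(roi&(hs[...,1]<90)&(hs[...,2]>95)); w=hs[ys,xs,2].astype(float)-80
  q=(np.average(xs,weights=w),np.average(ys,weights=w));l=loc(onplane("top",q,PC+.0065*nrm,nrm),DA);print(len(xs),np.hypot(l[0],l[1]),np.arctan2(-l[1],l[0]))
E
```

```text
0.8 [297.33 269.27]
0.85 [297.96 269.04]
1.85 [309.85 271.62]
1.9 [310.29 272.08]
1.95 [310.7  272.56]
2.0 [311.1  273.07]
[[     0      0    640    480 307152]
 [   313    260      6      6     26]
 [   310    271      6      6     22]] [[319.5  239.5 ]
 [315.69 262.54]
 [312.77 273.  ]]
7 41.484656230732526 2.11354222593516
```

```bash
python3 -c "
from workcell import bot
print(bot.job_done())"
```

```text
the job is handed in; nothing more can be done
None
```

The job is handed in, with no verdict returned. By my last camera measurements the dial line is within about 0.02 rad of the marker, the lock ring is at its stop (about 1.97 rad, with a torque rise felt there), and the speed wheel is about 0.05 rad from the bars. I never touched the bottle, can or box, and the clock read about 20 s of the 61 s allowed.

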